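Tip a battery pack onto its charging dock and push it home

TASK

Put the spare battery pack on charge: slide its foot up against the open edge of the charging dock and tip the standing pack over that edge, so that it lies on the deck with its contact end leading. Then push it along the deck until it is fully home against the spring contacts and the catch has popped up behind it, and leave the other things on the trolley where they are.

Things in the scene. Friction and masses are not known exactly. Their poses are not given: they have to be found in the camera images.
- pack: Battery pack: plain grey box, 76 (x) x 64 (y) x 132 mm (z), 0.5 to 0.9 kg, standing on its tail 15 to 50 mm off the dock's open edge, roughly square to it. Origin: centre of the tail face (underside at the start); z points from tail to contact end (up at the start). Its -y face looks at the dock and must end down on the deck; its +y face (back, blank white label) must end on top.
- pack_head (a point): Centre of the pack's contact end, 132 mm from its origin along the pack's z (top face at the start, two flat brass contacts).
- pack_toe (a point): Middle of the pack's lower edge on the dock's side (pack frame: 0, -32 mm, 0): the foot that goes against the dock's open edge, and about which the pack tips.
- dock: Charging dock, white plastic, fixed, 106 (x) x 194 mm (y). Origin: centre of its underside; z up. The pack goes in along the dock's -y, over a deck 14 mm high and 170 mm long, up to a tower 67 mm high at the -y end. Cheeks 23 mm higher than the deck guide it from 21 mm inside the open edge: 94 mm apart, tapering between 125 and 152 mm inside to 82 mm apart (3 mm a side).
- dock_edge (a point): Middle of the upper corner of the dock's open (+y) edge, 97 mm from its origin, 14 mm above the trolley top: a square step that stops the pack's foot. Tipped over it, the pack first lies with its tail about 14 mm outside this edge and has some 50 mm to go; home, its tail is 38 mm inside.
- dock_contacts (a point): Point on the tower's face, midway between the two spring contacts, 46 mm above the trolley top: the centre of the pack's contact end touches here when it is home.
- contacts (a joint): Travel of the two sprung brass contacts in the tower, m: 0 = free, standing 5 mm out; 0.005 = pressed flush by a pack that is home (about 3 N).
- catch (a joint): Travel of the sprung steel tongue in the deck (34 mm wide, 28 to 36 mm inside the open edge), m: 0 = up, 5 mm above the deck; about 0.005 = pressed flush. A pack lying on it presses it down by its weight; it pops up behind the tail once that is over 36 mm inside the edge.
- cotton_buds_2: Round clear jar of pink cotton buds, 77 mm across, 80 mm high, at the left front; origin at the centre of its underside. To be left alone.
- antiseptic_bottle: Green pump bottle, 41 x 61 x 99 mm, at the rear right; origin at the centre of its underside. To be left alone.
- tape_2: Small dark roll of tape lying flat, 59 mm across, 19 mm high, at the rear; origin at the centre of its underside. To be left alone.
- bench_timer: Round twist timer, 62 mm across, 44 mm high, at the rear; origin at the centre of its underside. To be left alone.
- specimen_cup: Specimen cup with a screw lid, 46 mm across, 59 mm high, right rear corner; origin at the centre of its underside. To be left alone.

How it is judged (in metres and radians):
On the way:
1. the pack leans over (between 11 and 40 degrees) towards the dock with its foot within 12 mm of the dock's open edge, resting on the trolley top or the edge (angle between pack's own z axis and vertical between 0.2 and 0.7 rad and y of pack_toe in the frame of dock below 0.109 m and y of pack_head in the frame of dock below 0.115 m and height (world z) of pack_toe below 0.015 m), for 0.05 s.
At the end, for the whole second after the job is handed in: The pack lies flat on the deck, back up (within 3.4 degrees), in line with the dock within 5 degrees, the centre of its contact end within 8 mm of the middle of the contacts, contacts pressed in over 1.5 mm, catch up behind its tail (within 2 mm), at rest; bystanders within 25 mm of their places (angle between pack's own y axis and vertical below 0.06 rad and distance between pack_head and dock_contacts below 0.008 m and angle between the z axis of pack and the y axis of dock, either way round below 0.09 rad and value of joint contacts above 0.0015 m and value of joint catch below 0.002 m and linear speed of pack below 0.01 m/s); the robot touches nothing.
It fails at once if the cotton bud jar, bottle, tape, timer or specimen cup is shifted by more than 25 mm (distance of any of cotton_buds_2, antiseptic_bottle, tape_2, bench_timer, specimen_cup from where it was at the start of the episode above 0.025 m).
It also fails if it takes over 48 s, if anything falls off the work surface, if the arm or the gripper's body presses on something with over 40 N, if the wrist force passes 120 N, or if a joint passes its speed limit or range.

ROBOT

A 7-joint arm with a two-finger parallel gripper is mounted at the origin on a cart in front of the work surface, level with it; the furniture and walls round the work are solid. World frame = base frame: x ahead of the robot, y to its left, z up, the work surface at z = 0. Lengths are in m, angles in degrees, forces in N, time in s.
With the tool pointing down it reaches from about 0.425 to 0.875 m from the base axis. Payload 4.7 kg.
Tool frame: the origin (TCP) lies at the very end of the fingers, on their centre line; the grasp point (between the pads) lies 19 mm behind it; z points along the fingers, y is the direction in which the jaws open and shut (so a half turn about z gives the same grasp; the last joint's range is limited). The gripper opens to 87 mm and grips with 3 to 60 N. Pads are 19 mm wide; open, the fingers measure 117 mm over their backs; the gripper's body (75 mm by 190 mm) begins 51 mm behind the grasp point.
Start: joints at [74.433, 18.392, -4.016, 83.108, 1.295, 78.541, -3.26], TCP at [0.183, -0.624, 0.223] pointing down, gripper open.
Joint ranges: [-163.93, 163.93], [-17.29, 119.83], [-79.2, 71.16], [3.27, 140.29], [-89.18, 269.18], [5.43, 117.66], [-154.24, 154.24]. Speed limits (degrees/s): [147.25, 147.25, 180, 180, 180, 180, 180].

INTERFACE

Orientations are given as [roll, pitch, yaw] about the fixed x, y, z axes, in that order (R = Rz(yaw) Ry(pitch) Rx(roll)).
In Python, from cell import sensors, imaging, ticket gives the robot as it stands.
- The arm moves only by the tool carry_out, never from a script. Its argument "plan" is a list of rows, each an object of numbers: "fingers": the closure, from -1 (fully open) to 1 (shut); "dx", "dy", "dz": the shift along the tool's x, y, z normalised to -1 to 1, where 1 is 0.03 m; "rx", "ry", "rz": the turn, a rotation vector about the tool's x, y, z normalised to -1 to 1, where 1 is 10 degrees. A call has 1 to 12 rows; each row shifts and turns the commanded pose from where the row before left it, along the tool's axes as they then stand; what a row does not reach is not made up. A row lasts 1/8 s, in which the tool goes at most 62.5 mm and 10.7 degrees, less where a joint would pass 70% of its speed; a pose out of reach is approached as far as the arm can. A call with a number of a shift or a turn outside -1 to 1 is refused whole. A call with a gripper value outside its range is refused whole. The fingers move at their own pace and stop on an object; "force" is the grip in N (left out, the last holds). Time passes only in rows, so rows that do not move let the fingers close. It gives the time, the measured TCP pose, the force and the opening at its end, in the units of the state.
- sensors.get_obs(): the state, without advancing time (a new reading comes with each control period).
- imaging.read_camera(name): name is "scene" or "side" or "wrist"; returns a dict with "color" (480x640x3 uint8, red, green, blue), "mtx" (3x3 intrinsics, pixels), "dist_coeffs" ([k1, k2, p1, p2, k3] as OpenCV has them; the pictures are not rectified), "extrinsics" (4x4, takes a point from world to camera coordinates); the wrist camera has in their place "tool_from_camera" (4x4, takes a point from camera to tool coordinates, whose origin is the TCP and whose axes are the flange's). Camera axes: x right, y down, z forward; pixel columns grow to the right and rows downward; lengths in m; the calibration is good to about 2 mm. A picture is of the moment at which its call begins: read the wrist's pose just before it. There is no depth.
- ticket.sign_off(): hands the job in, once; it reports no verdict.
The state is a dict: "time_s": time; "qpos": joint angles; "joint_velocities": joint speeds; "effort": joint torques, N m; "tool_pos": TCP position; "tool_rot": TCP orientation; "force": force on the tool from outside, world axes, zero at the start; "wrist_torque": the same for the moment, N m; "grip_width": finger opening in m.
Only numpy, scipy, OpenCV 4.12 (cv2) and the standard library are available. Lean on these libraries where they do the work, as an engineer would, in place of code of your own. Each camera call takes 0.05 s, during which the arm holds its last target.

## Working session

There is one attempt and no reset: what is moved stays moved. The work goes in short steps, Python scripts to look and compute and a tool call to move; the robot and the scene stay as the last step left them, time stands still between calls to the robot, and variables do not carry over. Pictures are saved under pics/ and viewed, and the job is handed in when it is done.

Besides the shell and the picture viewer there is one more tool, called after "Emit:" by a JSON object that holds its "method" and its "body", one argument or row to a line. carry_out: Moves the arm, as the interface text tells. Scaled input: -1 to 1 covers 0.03 m each way for a shift and 10 degrees each way for a turn. Its arguments: {"type":"object","properties":{"plan":{"type":"array"},"force":{"type":"number"}},"required":["plan"]}

```bash
ls; mkdir -p pics; python3 - <<'E'
from cell import sensors, imaging
import cv2
print(sensors.get_obs())
for n in ["scene","side","wrist"]:
    d=imaging.read_camera(n)
    cv2.imwrite(f"pics/{n}0.png",d["color"][:,:,::-1])
    print(n,d["mtx"].tolist(),d["dist_coeffs"],d.get("extrinsics",d.get("tool_from_camera")))
E
```

```text
pics
{'time_s': 0.0, 'qpos': array([74.43137382, 18.43810214, -4.01523032, 83.17648229,  1.29617559,
       78.54071064, -3.25975462]), 'joint_velocities': array([-0.0408826 , -0.10027386,  0.03306837, -0.03851824,  0.06744658,
       -0.00946327,  0.04588293]), 'effort': array([ 3.11517142e-04, -4.91301048e+01, -4.04193308e-01, -3.12530279e+01,
       -6.42041839e-02,  4.36402566e-02,  1.88971903e-04]), 'tool_pos': array([ 0.18304685, -0.62310368,  0.22145849]), 'tool_rot': array([-1.79890015e+02,  7.09978196e-03,  1.63786118e+01]), 'force': array([ 0.07794983,  0.10764927, -0.03676398]), 'wrist_torque': array([-0.00017293, -0.02934452,  0.05742477]), 'grip_width': 0.08698128769336493}
scene [[530.4450616167645, 0.0, 316.3016876583849], [0.0, 530.4450616167645, 241.71221395735094], [0.0, 0.0, 1.0]] [-0.05777114  0.          0.          0.          0.        ] [[ 0.76815067 -0.64026015  0.0033904  -0.37794253]
 [-0.2998013  -0.36435475 -0.88168294  0.25647481]
 [ 0.56574176  0.67624889 -0.47183016  0.67420183]
 [ 0.          0.          0.          1.        ]]
side [[464.7865107609612, 0.0, 322.88807070715586], [0.0, 464.7865107609612, 236.7780856676321], [0.0, 0.0, 1.0]] [-0.09098824  0.          0.          0.          0.        ] [[ 0.87503788 -0.48353075 -0.02251055 -0.44239139]
 [-0.25341811 -0.41799309 -0.87238812  0.24370822]
 [ 0.41241723  0.76907723 -0.48829524  0.68731004]
 [ 0.          0.          0.          1.        ]]
wrist [[409.7903652766923, 0.0, 329.79132656153655], [0.0, 409.7903652766923, 230.6465165934558], [0.0, 0.0, 1.0]] [0.00526583 0.         0.         0.         0.        ] [[-2.34102115e-04 -9.61214920e-01 -2.75800331e-01  7.57343598e-02]
 [ 9.99999803e-01 -6.42830635e-05 -6.24771653e-04 -6.23485924e-04]
 [ 5.82810544e-04 -2.75800423e-01  9.61214746e-01 -1.63344555e-01]
 [ 0.00000000e+00  0.00000000e+00  0.00000000e+00  1.00000000e+00]]
```

View pics/scene0.png

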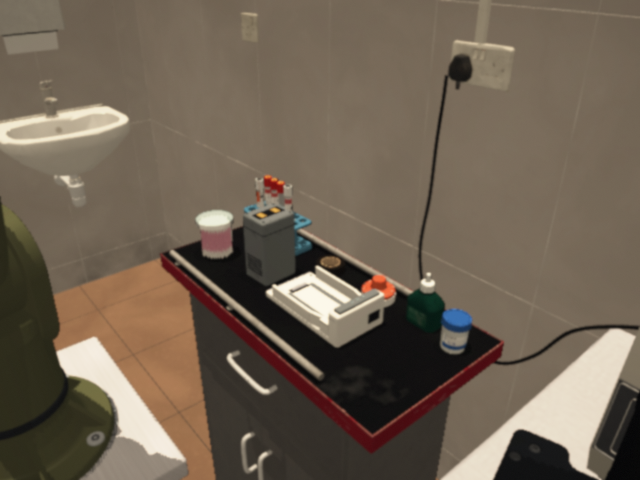

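View pics/side0.png

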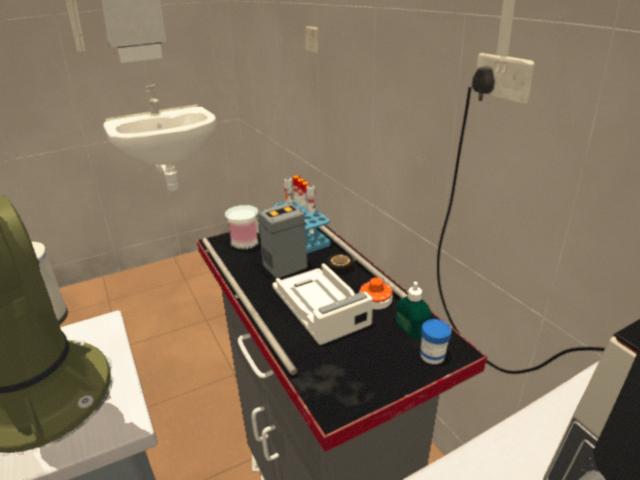

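View pics/wrist0.png

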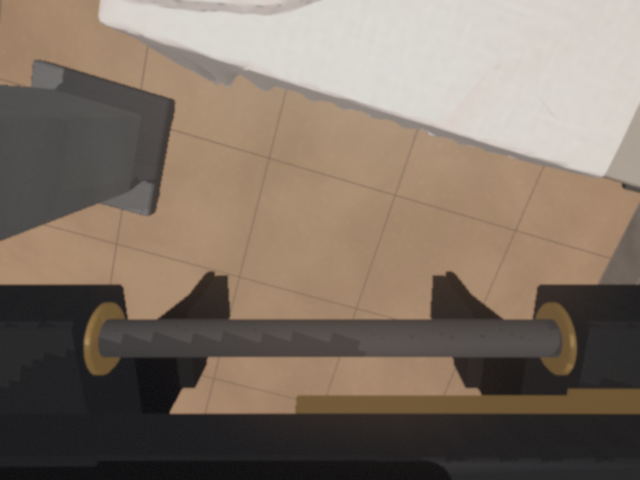

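Both views show the grey pack standing near (270,240), with the dock to its right at about (328,303) in the scene view. I'll enlarge these to pick corners.

```bash
cat > h.py <<'E'
import numpy as np, cv2
from cell import sensors, imaging
def cam(n):
    return imaging.read_camera(n)
def crop(d,x0,y0,x1,y1,s,name):
    im=d["color"][y0:y1,x0:x1,::-1]
    cv2.imwrite("pics/"+name,cv2.resize(im,None,fx=s,fy=s,interpolation=cv2.INTER_CUBIC))
def ray(d,uv,E=None):
    p=cv2.undistortPoints(np.array([[uv]],float),d["mtx"],d["dist_coeffs"])[0,0]
    E=d["extrinsics"] if E is None else E
    R,t=E[:3,:3],E[:3,3]
    return -R.T@t, R.T@np.array([p[0],p[1],1.0])
def onz(d,uv,z,E=None):
    o,v=ray(d,uv,E); return o+v*(z-o[2])/v[2]
def tri(rs):
    A=np.zeros((3,3));b=np.zeros(3)
    for o,v in rs:
        v=v/np.linalg.norm(v);P=np.eye(3)-np.outer(v,v);A+=P;b+=P@o
    return np.linalg.solve(A,b)
def proj(d,X,E=None):
    E=d["extrinsics"] if E is None else E
    r,_=cv2.Rodrigues(E[:3,:3]); 
    return cv2.projectPoints(np.array(X,float).reshape(-1,3),r,E[:3,3],d["mtx"],d["dist_coeffs"])[0][:,0]
def wristE(d,o):
    from scipy.spatial.transform import Rotation as R
    T=np.eye(4);T[:3,:3]=R.from_euler("xyz",o["tool_rot"],degrees=True).as_matrix();T[:3,3]=o["tool_pos"]
    return np.linalg.inv(T@d["tool_from_camera"])
E
python3 - <<'E'
from h import *
a=cam("scene");b=cam("side")
crop(a,190,170,400,350,3.8,"sc1.png");crop(b,220,170,420,350,4,"si1.png")
E
```

```text
(no output)
```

View pics/sc1.png

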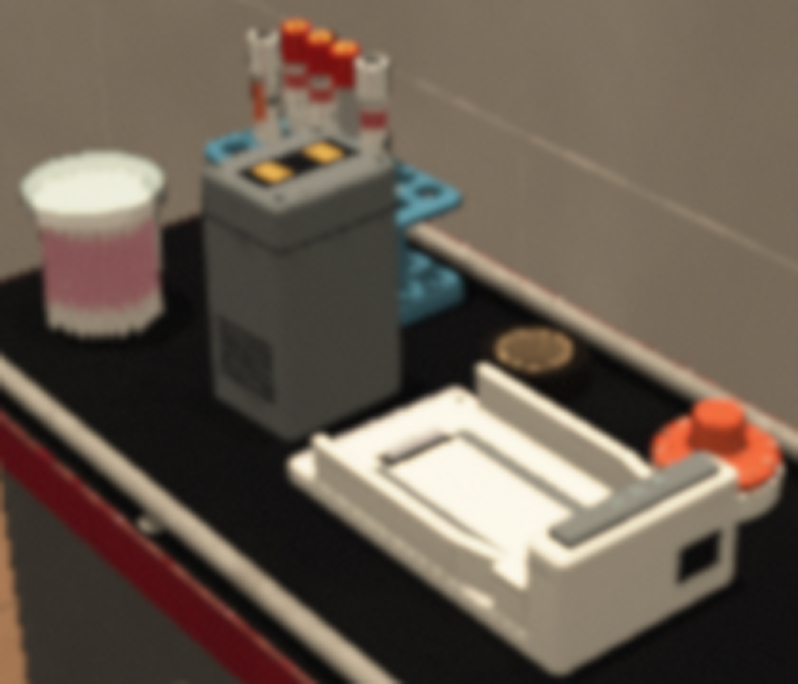

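View pics/si1.png

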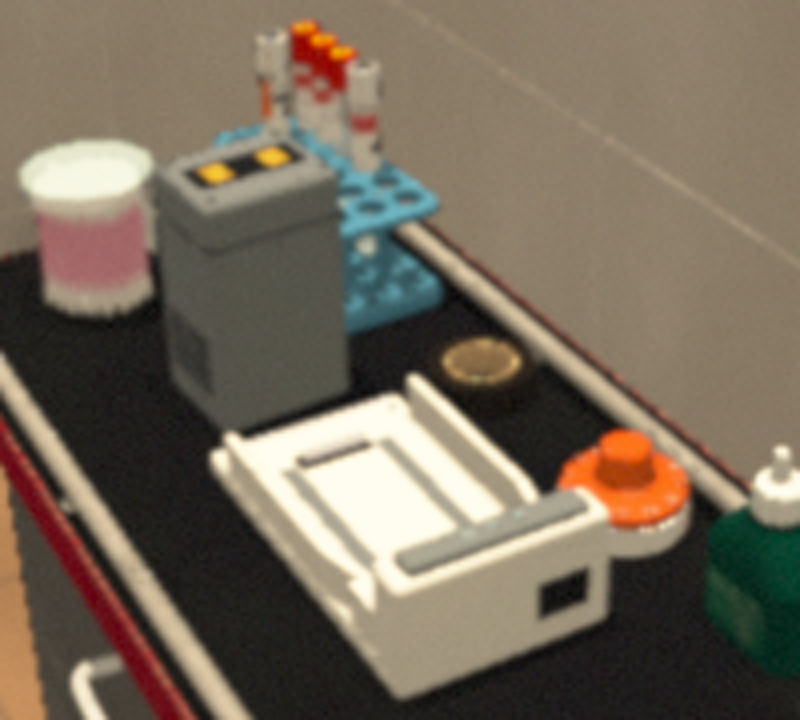

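```bash
cat > m.py <<'E'
from h import *
a=cam("scene");b=cam("side")
S=lambda x,y:(190+x/3.8-.37,170+y/3.8-.37)
I=lambda x,y:(220+x/4-.37,170+y/4-.37)
P={"packbot_near":(S(290,440),I(235,430),0),
"packbot_left":(S(214,402),I(174,385),0),
"packbot_right":(S(400,392),I(348,385),0),
"packtop_near":(S(283,213),I(212,215),.132),
"packtop_left":(S(202,174),I(158,178),.132),
"packtop_right":(S(398,168),I(340,173),.132),
"dock_edge_near":(S(290,463),I(212,458),.014),
"dock_edge_far":(S(460,388),I(395,392),.014),
"dock_tow_botnear":(S(560,674),I(402,697),0),
"dock_tow_botfar":(S(738,588),I(608,615),0),
"dock_tow_topnear":(S(535,548),I(383,585),.067),
}
for k,(s,i,z) in P.items():
    t=tri([ray(a,s),ray(b,i)]); print(k,onz(a,s,z).round(4),onz(b,i,z).round(4),"tri",t.round(4))
E
python3 m.py
```

```text
packbot_near [0.4544 0.1034 0.    ] [0.4589 0.1056 0.    ] tri [ 0.4639  0.1181 -0.0102]
packbot_left [0.4449 0.1576 0.    ] [0.4482 0.1617 0.    ] tri [ 0.4499  0.1662 -0.0046]
packbot_right [0.5246 0.1047 0.    ] [0.5287 0.1137 0.    ] tri [0.5257 0.107  0.0016]
packtop_near [0.4491 0.092  0.132 ] [0.452  0.0944 0.132 ] tri [0.4541 0.0996 0.1283]
packtop_left [0.4432 0.1513 0.132 ] [0.4449 0.145  0.132 ] tri [0.4524 0.1661 0.1225]
packtop_right [0.5199 0.0969 0.132 ] [0.5244 0.1026 0.132 ] tri [0.5255 0.1047 0.1291]
dock_edge_near [0.4308 0.0687 0.014 ] [0.4314 0.0695 0.014 ] tri [0.4318 0.0703 0.0131]
dock_edge_far [0.5365 0.0703 0.014 ] [0.5371 0.0757 0.014 ] tri [0.5317 0.0649 0.0201]
dock_tow_botnear [ 0.4377 -0.1166  0.    ] [ 0.4372 -0.1141  0.    ] tri [ 0.4343 -0.1199  0.0049]
dock_tow_botfar [ 0.5383 -0.123   0.    ] [ 0.5417 -0.1139  0.    ] tri [ 0.5351 -0.1243  0.0062]
dock_tow_topnear [ 0.4268 -0.1115  0.067 ] [ 0.4281 -0.1185  0.067 ] tri [ 0.4358 -0.1025  0.0553]
```

```bash
cat > traj.py <<'E'
from h import *
from scipy.spatial.transform import Rotation as R
def rows(p0,r0,wps):
    """wps list of (pos,rpy); prints tool-frame rows"""
    p=np.array(p0);r=R.from_euler("xyz",r0,degrees=True);out=[]
    for q,e in wps:
        r1=R.from_euler("xyz",e,degrees=True)
        d=r.inv().apply(np.array(q)-p)/.03; w=np.degrees((r.inv()*r1).as_rotvec())/10
        d=d.round(2);w=w.round(2);out.append([*d,*w])
        p=p+r.apply(d*.03); r=r*R.from_rotvec(np.radians(w*10))
    return np.array(out),p,r.as_euler("xyz",degrees=True)
E
python3 - <<'E'
from traj import *
a=cam("scene");b=cam("side")
print([ (-d["extrinsics"][:3,:3].T@d["extrinsics"][:3,3]).round(3) for d in(a,b)])
S=lambda x,y:(190+x/3.8-.37,170+y/3.8-.37)
I=lambda x,y:(220+x/4-.37,170+y/4-.37)
for n,s,i in [("tubefront",S(372,60),I(365,68)),("tubeleft",S(263,33),I(272,37)),("rackfarcorner",S(462,193),I(438,207)),("tape",S(535,350),I(480,362)),("jar",S(93,180),I(87,170))]:
    print(n,tri([ray(a,s),ray(b,i)]).round(3))
print("counter things",onz(a,(530,450),0).round(3),onz(a,(455,478),0).round(3),onz(b,(560,400),0).round(3))
o=sensors.get_obs();p0=o["tool_pos"];r0=o["tool_rot"]
N=30;w=[]
az0=np.arctan2(p0[1],p0[0]);r_0=np.hypot(*p0[:2]);e=np.array([.487,.05,.26]);az1=np.arctan2(e[1],e[0]);r1=np.hypot(*e[:2])
for k in range(1,N+1):
    s=k/N;az=az0+(az1-az0)*s;rr=r_0+(r1-r_0)*min(1,s*1.0)
    w.append(([rr*np.cos(az),rr*np.sin(az),p0[2]+(.29-p0[2])*min(1,s*5)-(.03*max(0,(s-.8)/.2))],[180,0,r0[2]+(90-r0[2])*s]))
o,p,r=rows(p0,r0,w);print(o.tolist(),p,r)
E
```

```text
[array([-0.014, -0.604,  0.546]), array([ 0.165, -0.641,  0.538])]
tubefront [0.605 0.231 0.124]
tubeleft [0.578 0.298 0.126]
rackfarcorner [0.611 0.159 0.066]
tape [0.582 0.066 0.022]
jar [0.449 0.272 0.083]
counter things [ 0.49  -0.427  0.   ] [ 0.383 -0.391  0.   ] [ 0.681 -0.404  0.   ]
[[0.99, -0.2, -0.38, -0.0, 0.0, -0.25], [0.99, -0.2, -0.37, -0.0, 0.0, -0.24], [0.97, -0.21, -0.37, -0.0, 0.0, -0.25], [0.97, -0.21, -0.38, -0.0, 0.0, -0.24], [0.96, -0.22, -0.37, -0.0, 0.0, -0.25], [0.95, -0.21, -0.38, -0.0, 0.0, -0.24], [0.94, -0.22, 0.0, -0.0, 0.0, -0.25], [0.93, -0.22, 0.0, -0.0, 0.0, -0.24], [0.92, -0.23, -0.0, -0.0, 0.0, -0.25], [0.91, -0.23, -0.0, -0.0, 0.0, -0.24], [0.9, -0.23, -0.0, -0.0, 0.0, -0.25], [0.9, -0.23, -0.0, -0.0, 0.0, -0.25], [0.88, -0.23, -0.0, -0.0, 0.0, -0.24], [0.88, -0.24, -0.0, -0.0, 0.0, -0.25], [0.87, -0.24, -0.0, -0.0, 0.0, -0.24], [0.86, -0.24, 0.0, -0.0, 0.0, -0.25], [0.85, -0.25, 0.0, -0.0, 0.0, -0.24], [0.84, -0.25, 0.0, -0.0, 0.0, -0.25], [0.83, -0.25, 0.0, -0.0, -0.0, -0.24], [0.82, -0.25, 0.0, -0.0, -0.0, -0.25], [0.81, -0.25, 0.0, -0.0, -0.0, -0.24], [0.81, -0.26, 0.0, -0.0, -0.0, -0.25], [0.79, -0.25, 0.0, -0.0, -0.0, -0.24], [0.79, -0.26, 0.0, -0.0, -0.0, -0.25], [0.78, -0.26, 0.17, -0.0, -0.0, -0.25], [0.76, -0.27, 0.16, -0.0, -0.0, -0.24], [0.76, -0.26, 0.17, -0.0, -0.0, -0.25], [0.75, -0.27, 0.17, -0.0, -0.0, -0.24], [0.74, -0.26, 0.16, -0.0, -0.0, -0.25], [0.73, -0.27, 0.17, -0.0, -0.0, -0.24]] [0.48707634 0.04986503 0.26001228] [-1.79996452e+02 -2.06553348e-03  8.99748121e+01]
```

Emit:
{"method": "carry_out", "body": {
  "plan": [
    {"fingers": -1,"dx": 0.99,"dy": -0.2,"dz": -0.38,"rz": -0.25},
    {"dx": 0.99,"dy": -0.2,"dz": -0.38,"rz": -0.25},
    {"dx": 0.97,"dy": -0.2,"dz": -0.38,"rz": -0.25},
    {"dx": 0.97,"dy": -0.2,"dz": -0.38,"rz": -0.25},
    {"dx": 0.96,"dy": -0.2,"dz": -0.38,"rz": -0.25},
    {"dx": 0.95,"dy": -0.2,"dz": -0.38,"rz": -0.25},
    {"dx": 0.94,"dy": -0.22,"rz": -0.25},
    {"dx": 0.93,"dy": -0.22,"rz": -0.25},
    {"dx": 0.92,"dy": -0.23,"rz": -0.25},
    {"dx": 0.91,"dy": -0.23,"rz": -0.25},
    {"dx": 0.9,"dy": -0.23,"rz": -0.25},
    {"dx": 0.9,"dy": -0.23,"rz": -0.25}
  ]
}}

```text
validation failed for argument at $.pl...
```

Emit:
{"method": "carry_out", "body": {
  "plan": [
    {"fingers": -1,"dx": 0.99,"dy": -0.2,"dz": -0.38,"rx": 0,"ry": 0,"rz": -0.25},
    {"fingers": -1,"dx": 0.99,"dy": -0.2,"dz": -0.38,"rx": 0,"ry": 0,"rz": -0.25}
  ]
}}

```text
time_s: 0.7
tool_pos: [0.2386, -0.593, 0.2463]
tool_rot: [180.0, -0.1, 21.6]
force: [0.3, -0.2, 0.8]
grip_width: 0.0872
```

Emit:
{"method": "carry_out", "body": {
  "plan": [
    {"fingers": -1,"dx": 0.97,"dy": -0.2,"dz": -0.38,"rx": 0,"ry": 0,"rz": -0.25},
    {"fingers": -1,"dx": 0.97,"dy": -0.2,"dz": -0.38,"rx": 0,"ry": 0,"rz": -0.25},
    {"fingers": -1,"dx": 0.96,"dy": -0.2,"dz": -0.38,"rx": 0,"ry": 0,"rz": -0.25},
    {"fingers": -1,"dx": 0.95,"dy": -0.2,"dz": -0.38,"rx": 0,"ry": 0,"rz": -0.25},
    {"fingers": -1,"dx": 0.94,"dy": -0.22,"dz": 0,"rx": 0,"ry": 0,"rz": -0.25},
    {"fingers": -1,"dx": 0.93,"dy": -0.22,"dz": 0,"rx": 0,"ry": 0,"rz": -0.25},
    {"fingers": -1,"dx": 0.92,"dy": -0.23,"dz": 0,"rx": 0,"ry": 0,"rz": -0.25},
    {"fingers": -1,"dx": 0.91,"dy": -0.23,"dz": 0,"rx": 0,"ry": 0,"rz": -0.25},
    {"fingers": -1,"dx": 0.9,"dy": -0.23,"dz": 0,"rx": 0,"ry": 0,"rz": -0.25},
    {"fingers": -1,"dx": 0.9,"dy": -0.23,"dz": 0,"rx": 0,"ry": 0,"rz": -0.25},
    {"fingers": -1,"dx": 0.88,"dy": -0.23,"dz": 0,"rx": 0,"ry": 0,"rz": -0.24},
    {"fingers": -1,"dx": 0.88,"dy": -0.24,"dz": 0,"rx": 0,"ry": 0,"rz": -0.25}
  ]
}}

```text
time_s: 2.2
tool_pos: [0.462, -0.341, 0.291]
tool_rot: [180.0, 0.0, 51.4]
force: [-0.5, -0.6, 0.0]
grip_width: 0.0869
```

Emit:
{"method": "carry_out", "body": {
  "plan": [
    {"fingers": -1,"dx": 0.87,"dy": -0.24,"dz": 0,"rx": 0,"ry": 0,"rz": -0.25},
    {"fingers": -1,"dx": 0.86,"dy": -0.24,"dz": 0,"rx": 0,"ry": 0,"rz": -0.25},
    {"fingers": -1,"dx": 0.85,"dy": -0.25,"dz": 0,"rx": 0,"ry": 0,"rz": -0.25},
    {"fingers": -1,"dx": 0.84,"dy": -0.25,"dz": 0,"rx": 0,"ry": 0,"rz": -0.25},
    {"fingers": -1,"dx": 0.83,"dy": -0.25,"dz": 0,"rx": 0,"ry": 0,"rz": -0.24},
    {"fingers": -1,"dx": 0.82,"dy": -0.25,"dz": 0,"rx": 0,"ry": 0,"rz": -0.25},
    {"fingers": -1,"dx": 0.81,"dy": -0.25,"dz": 0,"rx": 0,"ry": 0,"rz": -0.24},
    {"fingers": -1,"dx": 0.81,"dy": -0.26,"dz": 0,"rx": 0,"ry": 0,"rz": -0.24},
    {"fingers": -1,"dx": 0.79,"dy": -0.25,"dz": 0,"rx": 0,"ry": 0,"rz": -0.24},
    {"fingers": -1,"dx": 0.79,"dy": -0.26,"dz": 0,"rx": 0,"ry": 0,"rz": -0.24},
    {"fingers": -1,"dx": 0.78,"dy": -0.26,"dz": 0.15,"rx": 0,"ry": 0,"rz": -0.24},
    {"fingers": -1,"dx": 0.76,"dy": -0.27,"dz": 0.15,"rx": 0,"ry": 0,"rz": -0.24}
  ]
}}

```text
time_s: 3.7
tool_pos: [0.5047, -0.0404, 0.2815]
tool_rot: [-180.0, 0.0, 80.7]
force: [-0.5, -0.5, 0.1]
grip_width: 0.087
```

Emit:
{"method": "carry_out", "body": {
  "plan": [
    {"fingers": -1,"dx": 0.76,"dy": -0.26,"dz": 0.17,"rx": 0,"ry": 0,"rz": -0.24},
    {"fingers": -1,"dx": 0.75,"dy": -0.27,"dz": 0.17,"rx": 0,"ry": 0,"rz": -0.24},
    {"fingers": -1,"dx": 0.74,"dy": -0.26,"dz": 0.16,"rx": 0,"ry": 0,"rz": -0.24},
    {"fingers": -1,"dx": 0.73,"dy": -0.27,"dz": 0.17,"rx": 0,"ry": 0,"rz": -0.24},
    {"fingers": -1,"dx": 0,"dy": 0,"dz": 0,"rx": 0,"ry": 0,"rz": 0}
  ]
}}

```text
time_s: 4.32
tool_pos: [0.4817, 0.0523, 0.2616]
tool_rot: [-180.0, 0.0, 90.4]
force: [-0.2, -0.1, -0.7]
grip_width: 0.0874
```

```bash
python3 - <<'E'
from h import *
o=sensors.get_obs();w=cam("wrist");cv2.imwrite("pics/w1.png",w["color"][:,:,::-1])
print(o["time_s"],o["tool_pos"],o["tool_rot"],o["qpos"])
E
```

```text
4.325 [0.48170153 0.05227415 0.26161275] [-1.79980975e+02  2.19465497e-02  9.04189159e+01] [ 32.97609131  -1.78521943 -40.9667924  101.1108682   -1.16789981
  80.2610553   -7.35999042]
```

View pics/w1.png

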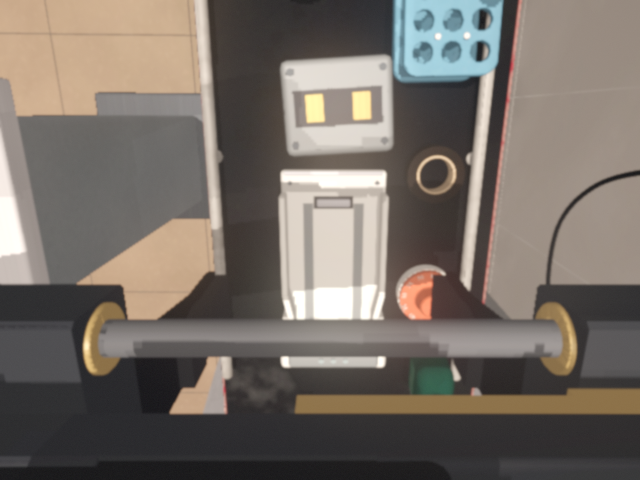

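The pack's top face spans roughly (282,62)–(393,154), yawed a few degrees. The dock's open edge runs along row 171, from column 280 to 387. Next I'll measure these.

```bash
python3 - <<'E'
from h import *
o=sensors.get_obs();w=cam("wrist");E=wristE(w,o)
g=w["color"].astype(int);L=g.mean(2).astype(np.uint8)
m=((L>70)).astype(np.uint8);m[:,:240]=0;m[:,396:]=0;m[:45]=0;m[275:]=0
k,_=cv2.findContours(m,cv2.RETR_EXTERNAL,cv2.CHAIN_APPROX_NONE)
for c in sorted(k,key=cv2.contourArea)[-2:]:
    r=cv2.minAreaRect(c);print(cv2.contourArea(c),r)
    for z in (.132,.014,.037):
        B=np.array([onz(w,p,z,E)[:2] for p in cv2.boxPoints(r)]);print(z,B.round(4).tolist(),B.mean(0).round(4),np.linalg.norm(np.diff(B,axis=0),axis=1).round(4))
for uv in [(280,171),(387,171)]: print(onz(w,uv,.014,E).round(4))
for uv in [(281,366),(385,366)]: print("tower",onz(w,uv,.067,E).round(4))
for uv in [(279,196),(389,194)]: print("cheek open end",onz(w,uv,.037,E).round(4))
crop(w,260,40,410,240,3,"w1c.png")
E
```

```text
0.0 ((326.0, 49.0), (0.0, 0.0), 0.0)
0.132 [[0.4792, 0.1673], [0.4792, 0.1673], [0.4792, 0.1673], [0.4792, 0.1673]] [0.4792 0.1673] [0. 0. 0.]
0.014 [[0.478, 0.1836], [0.478, 0.1836], [0.478, 0.1836], [0.478, 0.1836]] [0.478  0.1836] [0. 0. 0.]
0.037 [[0.4783, 0.1804], [0.4783, 0.1804], [0.4783, 0.1804], [0.4783, 0.1804]] [0.4783 0.1804] [0. 0. 0.]
27153.5 ((327.0, 159.5), (229.0, 136.0), 90.0)
0.132 [[0.4351, 0.1695], [0.5246, 0.1699], [0.5324, 0.0083], [0.4281, 0.0078]] [0.4801 0.0889] [0.0895 0.1618 0.1043]
0.014 [[0.4162, 0.1867], [0.5417, 0.1872], [0.5526, -0.0394], [0.4063, -0.0401]] [0.4792 0.0736] [0.1255 0.2269 0.1463]
0.037 [[0.4199, 0.1834], [0.5384, 0.1839], [0.5487, -0.0301], [0.4105, -0.0307]] [0.4794 0.0766] [0.1185 0.2142 0.1382]
[0.4321 0.0707 0.014 ]
[0.5393 0.0712 0.014 ]
tower [ 0.4339 -0.1175  0.067 ]
tower [ 0.5383 -0.117   0.067 ]
cheek open end [0.4333 0.0499 0.037 ]
cheek open end [0.539  0.0523 0.037 ]
```

View pics/w1c.png

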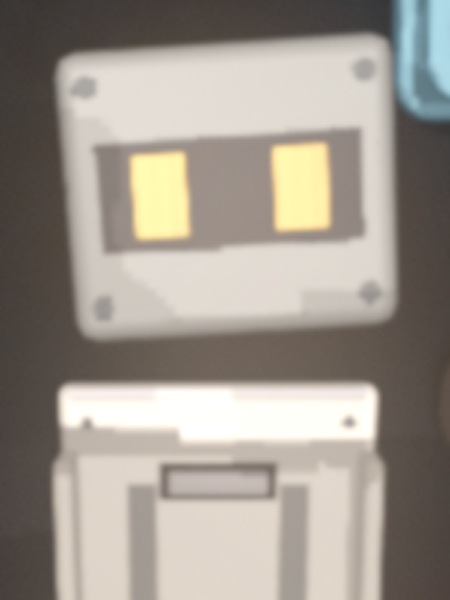

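```bash
python3 - <<'E'
from h import *
o=sensors.get_obs();w=cam("wrist");E=wristE(w,o)
C=lambda x,y:(260+x/3-.33,40+y/3-.33)
for n,p,z in [("c",C(230.5,191.5),.132),("c1",C(160,196),.132),("c2",C(301,187),.132),("tl",C(57,57),.132),("tr",C(392,35),.132),("br",C(397,320),.132),("bl",C(78,340),.132),("edgeL",C(60,385),.014),("edgeR",C(378,385),.014)]:
    print(n,onz(w,p,z,E).round(4))
cL=onz(w,C(160,196),.132,E);cR=onz(w,C(301,187),.132,E);print(np.degrees(np.arctan2(*(cR-cL)[[1,0]])))
E
```

```text
c [0.487 0.132 0.132]
c1 [0.4709 0.131  0.132 ]
c2 [0.503 0.133 0.132]
tl [0.4484 0.1603 0.132 ]
tr [0.5223 0.165  0.132 ]
br [0.5262 0.1034 0.132 ]
bl [0.4513 0.0986 0.132 ]
edgeL [0.4323 0.0729 0.014 ]
edgeR [0.5383 0.0731 0.014 ]
3.6201641941296914
```

Emit:
{"method": "carry_out", "body": {
  "plan": [
    {"fingers": -1,"dx": 0.89,"dy": 0.065,"dz": 0.5,"rx": 0,"ry": 0,"rz": -0.32},
    {"fingers": -1,"dx": 0.89,"dy": 0.12,"dz": 0.5,"rx": 0,"ry": 0,"rz": 0},
    {"fingers": -1,"dx": 0.89,"dy": 0.12,"dz": 0.5,"rx": 0,"ry": 0,"rz": 0},
    {"fingers": -1,"dx": 0,"dy": 0,"dz": 1,"rx": 0,"ry": 0,"rz": 0},
    {"fingers": -1,"dx": 0,"dy": 0,"dz": 1,"rx": 0,"ry": 0,"rz": 0},
    {"fingers": -1,"dx": 0,"dy": 0,"dz": 0,"rx": 0,"ry": 0,"rz": 0},
    {"fingers": -1,"dx": 0,"dy": 0,"dz": 0,"rx": 0,"ry": 0,"rz": 0}
  ]
}}

```text
time_s: 5.35
tool_pos: [0.4889, 0.1311, 0.1576]
tool_rot: [180.0, -0.0, 93.4]
force: [0.5, -0.9, -0.5]
grip_width: 0.0872
```

```bash
python3 - <<'E'
from h import *
o=sensors.get_obs();w=cam("wrist");cv2.imwrite("pics/w2.png",w["color"][:,:,::-1])
print(o["time_s"],o["tool_pos"],o["tool_rot"],o["force"])
E
```

```text
5.35 [0.48894636 0.13108798 0.15757147] [ 1.79951097e+02 -3.64939519e-02  9.34069852e+01] [ 0.45781982 -0.86612077 -0.518897  ]
```

View pics/w2.png

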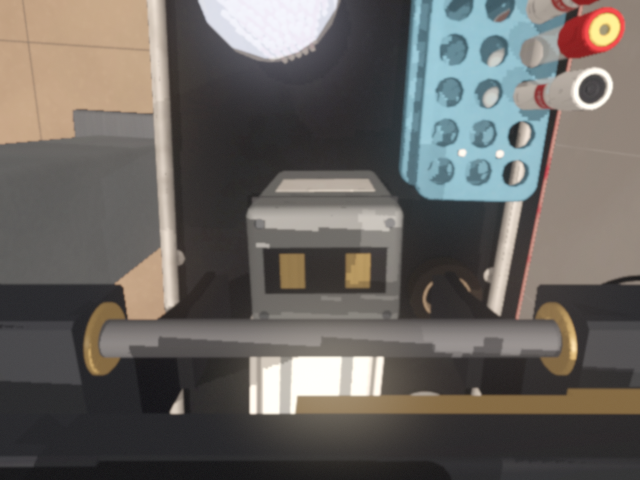

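The pack (columns 248–402) sits between the fingers with about 2 mm of offset. I'll correct that, descend and grip.

Emit:
{"method": "carry_out", "body": {
  "plan": [
    {"fingers": -1,"dx": 0,"dy": -0.06,"dz": 0.4,"rx": 0,"ry": 0,"rz": 0},
    {"fingers": -1,"dx": 0,"dy": 0,"dz": 0.6,"rx": 0,"ry": 0,"rz": 0},
    {"fingers": -1,"dx": 0,"dy": 0,"dz": 0.6,"rx": 0,"ry": 0,"rz": 0},
    {"fingers": -1,"dx": 0,"dy": 0,"dz": 0.6,"rx": 0,"ry": 0,"rz": 0},
    {"fingers": -1,"dx": 0,"dy": 0,"dz": 0,"rx": 0,"ry": 0,"rz": 0},
    {"fingers": 1,"dx": 0,"dy": 0,"dz": 0,"rx": 0,"ry": 0,"rz": 0},
    {"fingers": 1,"dx": 0,"dy": 0,"dz": 0,"rx": 0,"ry": 0,"rz": 0},
    {"fingers": 1,"dx": 0,"dy": 0,"dz": 0,"rx": 0,"ry": 0,"rz": 0},
    {"fingers": 1,"dx": 0,"dy": 0,"dz": 0,"rx": 0,"ry": 0,"rz": 0}
  ],
  "force": 12
}}

```text
time_s: 6.52
tool_pos: [0.4869, 0.1306, 0.0914]
tool_rot: [179.9, 0.0, 93.4]
force: [-0.8, 0.4, 2.8]
grip_width: 0.076
```

Emit:
{"method": "carry_out", "body": {
  "plan": [
    {"fingers": 1,"dx": 0,"dy": 0,"dz": 0,"rx": 0,"ry": 0,"rz": 0.34},
    {"fingers": 1,"dx": -0.25,"dy": -0.02,"dz": 0,"rx": 0,"ry": 0,"rz": 0},
    {"fingers": 1,"dx": -0.25,"dy": -0.03,"dz": 0,"rx": 0,"ry": 0,"rz": 0},
    {"fingers": 1,"dx": -0.2,"dy": 0,"dz": 0,"rx": 0,"ry": 0,"rz": 0},
    {"fingers": 1,"dx": 0,"dy": 0,"dz": 0,"rx": 0,"ry": 0,"rz": 0}
  ]
}}

```text
time_s: 7.15
tool_pos: [0.4874, 0.1096, 0.0928]
tool_rot: [179.7, -0.0, 90.0]
force: [0.9, 2.6, 8.3]
grip_width: 0.0756
```

Emit:
{"method": "carry_out", "body": {
  "plan": [
    {"fingers": 1,"dx": -0.1,"dy": 0,"dz": 0,"rx": 0,"ry": 0,"rz": 0},
    {"fingers": 1,"dx": 0,"dy": 0,"dz": 0,"rx": 0,"ry": 0,"rz": 0}
  ]
}}

```text
time_s: 7.4
tool_pos: [0.4873, 0.1071, 0.0928]
tool_rot: [179.7, -0.1, 90.0]
force: [0.4, 2.6, 8.3]
grip_width: 0.0758
```

Emit:
{"method": "carry_out", "body": {
  "plan": [
    {"fingers": 1,"dx": -0.1,"dy": 0,"dz": 0,"rx": 0,"ry": 0,"rz": 0},
    {"fingers": 1,"dx": 0,"dy": 0,"dz": 0,"rx": 0,"ry": 0,"rz": 0}
  ]
}}

```text
time_s: 7.65
tool_pos: [0.4873, 0.104, 0.0927]
tool_rot: [179.7, -0.1, 90.0]
force: [1.4, 1.8, 6.5]
grip_width: 0.0759
```

Emit:
{"method": "carry_out", "body": {
  "plan": [
    {"fingers": 1,"dx": -0.1,"dy": -0.03,"dz": 0,"rx": 0,"ry": 0,"rz": 0},
    {"fingers": 1,"dx": 0,"dy": 0,"dz": 0,"rx": 0,"ry": 0,"rz": 0}
  ]
}}

```text
time_s: 7.9
tool_pos: [0.487, 0.1007, 0.0926]
tool_rot: [179.7, -0.1, 90.0]
force: [2.9, 1.6, 5.9]
grip_width: 0.076
```

```bash
python3 - <<'E'
from h import *
a=cam("scene");b=cam("side")
crop(a,190,170,400,350,3.8,"sc2.png");crop(b,220,170,420,350,3.3,"si2.png")
E
```

```text
(no output)
```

View pics/sc2.png

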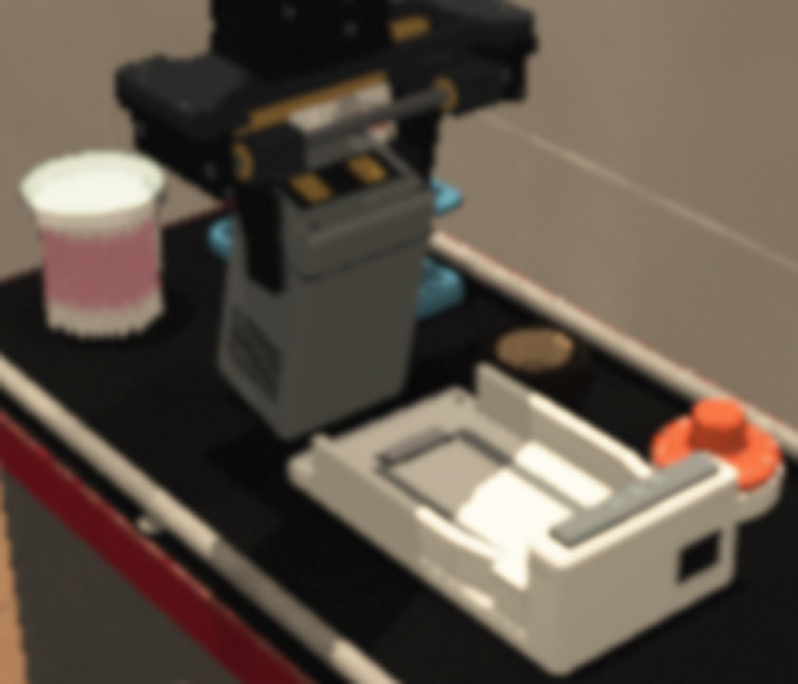

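View pics/si2.png

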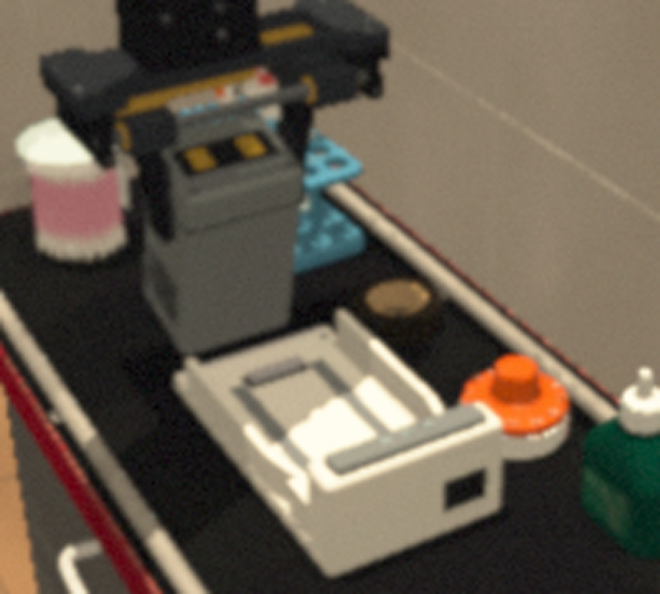

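The pack tipped in the grip instead of sliding, and its foot is still about 27 mm off the edge. I'll back up to straighten it, then lift it slightly and carry it to the edge.

Emit:
{"method": "carry_out", "body": {
  "plan": [
    {"fingers": 1,"dx": 0.33,"dy": 0,"dz": 0,"rx": 0,"ry": 0,"rz": 0},
    {"fingers": 1,"dx": 0.33,"dy": 0,"dz": 0,"rx": 0,"ry": 0,"rz": 0},
    {"fingers": 1,"dx": 0.34,"dy": 0,"dz": 0,"rx": 0,"ry": 0,"rz": 0},
    {"fingers": 1,"dx": 0,"dy": 0,"dz": 0,"rx": 0,"ry": 0,"rz": 0}
  ]
}}

```text
time_s: 8.5
tool_pos: [0.4821, 0.1316, 0.0897]
tool_rot: [-179.8, -0.0, 90.1]
force: [-0.1, 2.1, -2.4]
grip_width: 0.0762
```

Emit:
{"method": "carry_out", "body": {
  "plan": [
    {"fingers": 1,"dx": 0,"dy": 0,"dz": 0,"rx": 0,"ry": 0,"rz": 0},
    {"fingers": 1,"dx": 0,"dy": 0,"dz": -0.1,"rx": 0,"ry": 0,"rz": 0},
    {"fingers": 1,"dx": 0,"dy": 0,"dz": -0.1,"rx": 0,"ry": 0,"rz": 0},
    {"fingers": 1,"dx": 0,"dy": 0,"dz": 0,"rx": 0,"ry": 0,"rz": 0}
  ],
  "force": 25
}}

```text
time_s: 9.0
tool_pos: [0.4844, 0.1302, 0.097]
tool_rot: [180.0, 0.0, 90.0]
force: [-0.2, -0.3, -5.2]
grip_width: 0.0761
```

```bash
python3 - <<'E'
from h import *
a=cam("scene")
crop(a,190,170,400,350,3.8,"sc3.png")
E
```

View pics/sc3.png

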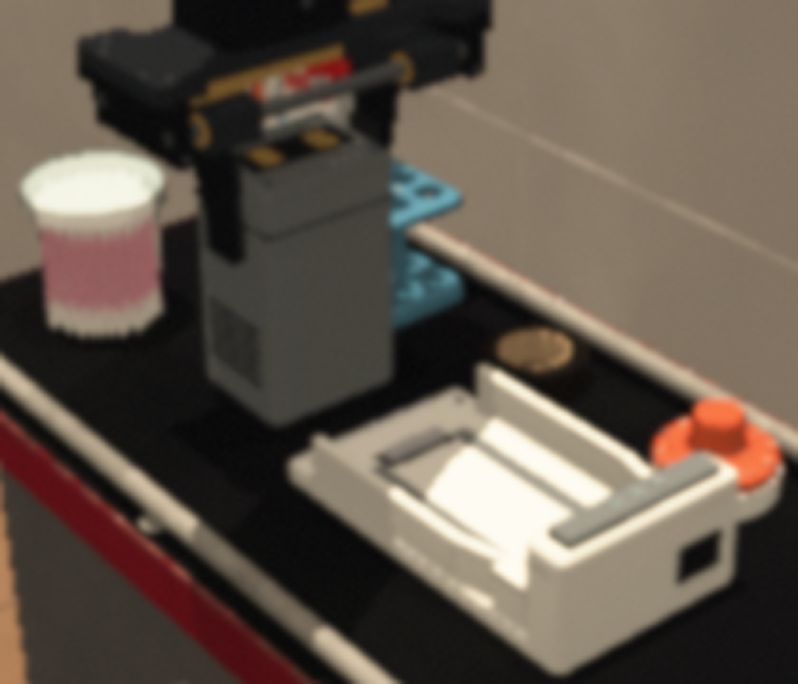

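Emit:
{"method": "carry_out", "body": {
  "plan": [
    {"fingers": 1,"dx": -0.25,"dy": 0.02,"dz": 0,"rx": 0,"ry": 0,"rz": 0},
    {"fingers": 1,"dx": -0.25,"dy": 0.02,"dz": 0.04,"rx": 0,"ry": 0,"rz": 0},
    {"fingers": 1,"dx": -0.25,"dy": 0,"dz": 0.04,"rx": 0,"ry": 0,"rz": 0},
    {"fingers": 1,"dx": -0.1,"dy": 0,"dz": 0,"rx": 0,"ry": 0,"rz": 0},
    {"fingers": 1,"dx": 0,"dy": 0,"dz": 0,"rx": 0,"ry": 0,"rz": 0}
  ]
}}

```text
time_s: 9.68
tool_pos: [0.4854, 0.1046, 0.0944]
tool_rot: [-180.0, 0.0, 89.9]
force: [-0.0, 0.1, -5.6]
grip_width: 0.076
```

Emit:
{"method": "carry_out", "body": {
  "plan": [
    {"fingers": 1,"dx": -0.08,"dy": 0,"dz": 0,"rx": 0,"ry": 0,"rz": 0},
    {"fingers": 1,"dx": 0,"dy": 0,"dz": 0,"rx": 0,"ry": 0,"rz": 0}
  ]
}}

```text
time_s: 9.93
tool_pos: [0.4854, 0.1024, 0.0945]
tool_rot: [180.0, 0.0, 90.0]
force: [-1.5, -0.5, -5.8]
grip_width: 0.0762
```

```bash
python3 - <<'E'
from h import *
a=cam("scene")
crop(a,190,170,400,350,3.8,"sc4.png")
E
```

```text
(no output)
```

View pics/sc4.png

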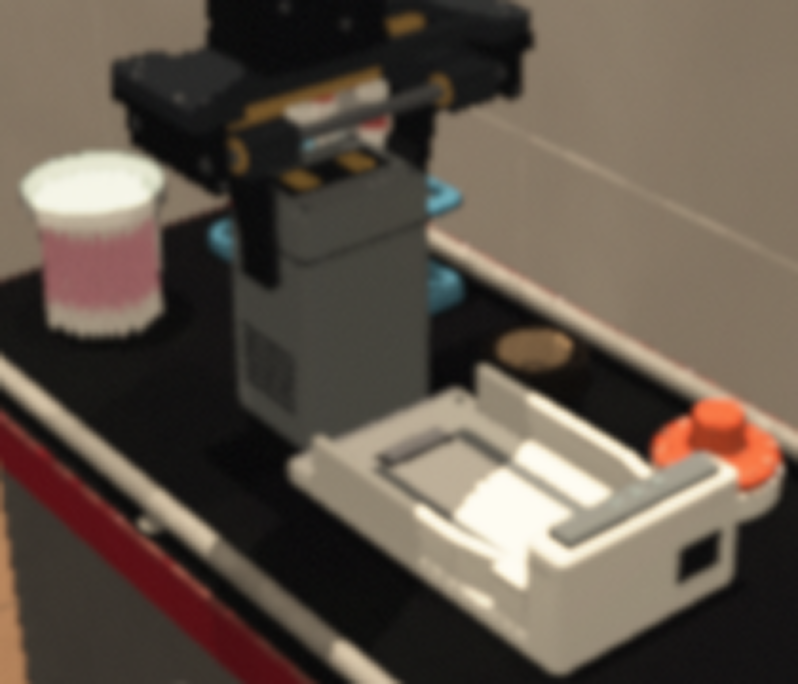

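```bash
python3 - <<'E'
import numpy as np
E=np.array([.0725,.014]);a,b=.031,.0985
G=lambda t:E+[a*np.cos(t)-b*np.sin(t),a*np.sin(t)+b*np.cos(t)]
p=np.array([.1024,.1135])
for d in [4,8,12,16,20,24,28,32,36,40,44,48,52,56,60,64,68,72,76]:
    q=G(np.radians(d));s=(q-p)/.03;s=s.round(2);print(d,q.round(4),"dx",s[0],"dz",-s[1]);p=p+s*.03
E
```

```text
4 [0.0966 0.1144] dx -0.19 dz -0.03
8 [0.0895 0.1159] dx -0.24 dz -0.05
12 [0.0823 0.1168] dx -0.24 dz -0.03
16 [0.0751 0.1172] dx -0.24 dz -0.01
20 [0.0679 0.1172] dx -0.24 dz -0.0
24 [0.0608 0.1166] dx -0.24 dz 0.02
28 [0.0536 0.1155] dx -0.24 dz 0.03
32 [0.0466 0.114 ] dx -0.23 dz 0.05
36 [0.0397 0.1119] dx -0.23 dz 0.07
40 [0.0329 0.1094] dx -0.23 dz 0.09
44 [0.0264 0.1064] dx -0.21 dz 0.1
48 [0.02   0.1029] dx -0.22 dz 0.11
52 [0.014  0.0991] dx -0.2 dz 0.13
56 [0.0082 0.0948] dx -0.19 dz 0.14
60 [0.0027 0.0901] dx -0.18 dz 0.16
64 [-0.0024  0.085 ] dx -0.17 dz 0.17
68 [-0.0072  0.0796] dx -0.16 dz 0.18
72 [-0.0116  0.0739] dx -0.15 dz 0.19
76 [-0.0156  0.0679] dx -0.13 dz 0.2
```

Emit:
{"method": "carry_out", "body": {
  "plan": [
    {"fingers": 1,"dx": -0.19,"dy": 0,"dz": 0,"rx": 0,"ry": 0,"rz": 0},
    {"fingers": 1,"dx": -0.24,"dy": 0,"dz": -0.04,"rx": 0,"ry": 0,"rz": 0},
    {"fingers": 1,"dx": -0.24,"dy": 0,"dz": -0.03,"rx": 0,"ry": 0,"rz": 0},
    {"fingers": 1,"dx": -0.24,"dy": 0,"dz": -0.01,"rx": 0,"ry": 0,"rz": 0},
    {"fingers": 1,"dx": -0.24,"dy": 0,"dz": 0,"rx": 0,"ry": 0,"rz": 0},
    {"fingers": 1,"dx": -0.24,"dy": 0,"dz": 0.02,"rx": 0,"ry": 0,"rz": 0},
    {"fingers": 1,"dx": 0,"dy": 0,"dz": 0,"rx": 0,"ry": 0,"rz": 0}
  ],
  "force": 15
}}

```text
time_s: 10.85
tool_pos: [0.4856, 0.0594, 0.0962]
tool_rot: [180.0, 0.1, 89.9]
force: [0.8, 0.8, -5.3]
grip_width: 0.0762
```

```bash
python3 - <<'E'
from h import *
a=cam("scene")
crop(a,190,170,400,350,3.8,"sc5.png")
E
```

```text
(no output)
```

View pics/sc5.png

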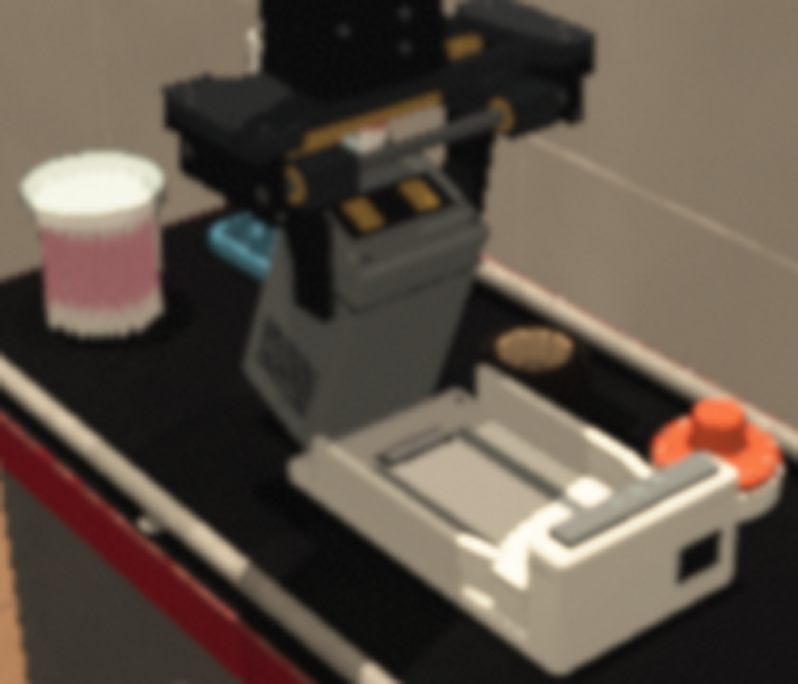

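The pack leans about 22° over the dock edge, with its foot at around crop (300,440). I'll continue the arc.

Emit:
{"method": "carry_out", "body": {
  "plan": [
    {"fingers": 1,"dx": -0.21,"dy": 0,"dz": 0.03,"rx": 0,"ry": 0,"rz": 0},
    {"fingers": 1,"dx": -0.23,"dy": 0,"dz": 0.05,"rx": 0,"ry": 0,"rz": 0},
    {"fingers": 1,"dx": -0.23,"dy": 0,"dz": 0.07,"rx": 0,"ry": 0,"rz": 0},
    {"fingers": 1,"dx": -0.23,"dy": 0,"dz": 0.09,"rx": 0,"ry": 0,"rz": 0},
    {"fingers": 1,"dx": -0.21,"dy": 0,"dz": 0.1,"rx": 0,"ry": 0,"rz": 0},
    {"fingers": 1,"dx": -0.22,"dy": 0,"dz": 0.11,"rx": 0,"ry": 0,"rz": 0},
    {"fingers": 1,"dx": -0.2,"dy": 0,"dz": 0.13,"rx": 0,"ry": 0,"rz": 0},
    {"fingers": 1,"dx": -0.19,"dy": 0,"dz": 0.14,"rx": 0,"ry": 0,"rz": 0},
    {"fingers": 1,"dx": -0.18,"dy": 0,"dz": 0.16,"rx": 0,"ry": 0,"rz": 0},
    {"fingers": 1,"dx": 0,"dy": 0,"dz": 0,"rx": 0,"ry": 0,"rz": 0}
  ]
}}

```text
time_s: 12.15
tool_pos: [0.485, 0.0028, 0.0691]
tool_rot: [-180.0, 0.0, 89.9]
force: [-0.9, 0.3, -4.3]
grip_width: 0.0758
```

```bash
python3 - <<'E'
from h import *
a=cam("scene")
crop(a,190,170,400,350,3.8,"sc6.png")
E
```

```text
(no output)
```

View pics/sc6.png

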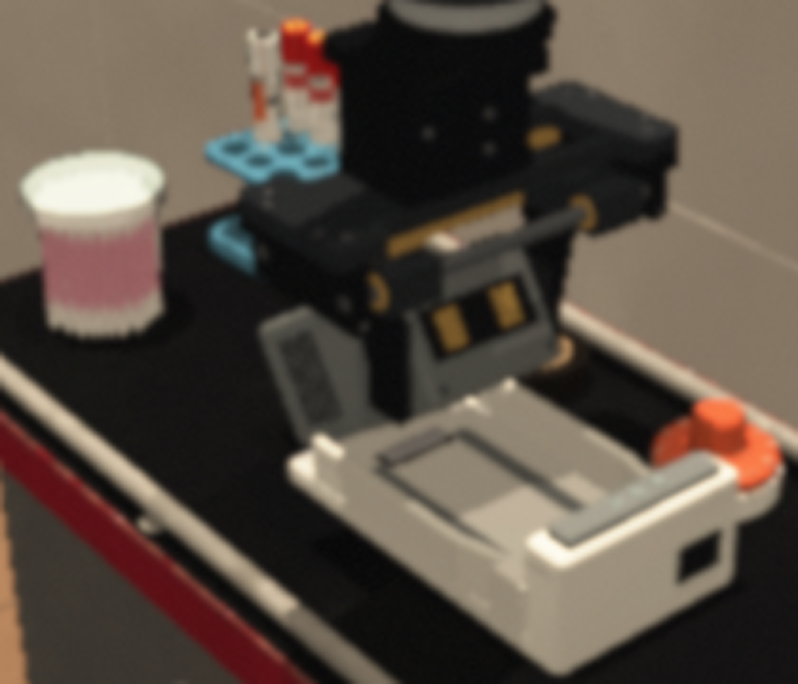

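Emit:
{"method": "carry_out", "body": {
  "plan": [
    {"fingers": 1,"dx": -0.17,"dy": 0,"dz": 0.17,"rx": 0,"ry": 0,"rz": 0},
    {"fingers": 1,"dx": -0.16,"dy": 0,"dz": 0.18,"rx": 0,"ry": 0,"rz": 0},
    {"fingers": 1,"dx": -0.15,"dy": 0,"dz": 0.19,"rx": 0,"ry": 0,"rz": 0},
    {"fingers": 1,"dx": -0.13,"dy": 0,"dz": 0.2,"rx": 0,"ry": 0,"rz": 0},
    {"fingers": 1,"dx": 0,"dy": 0,"dz": 0,"rx": 0,"ry": 0,"rz": 0}
  ]
}}

```text
time_s: 12.82
tool_pos: [0.4849, -0.0152, 0.0467]
tool_rot: [-180.0, 0.0, 89.9]
force: [0.2, 0.4, -5.7]
grip_width: 0.076
```

```bash
python3 - <<'E'
from h import *
a=cam("scene")
crop(a,190,170,400,350,3.8,"sc7.png")
E
```

```text
(no output)
```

View pics/sc7.png

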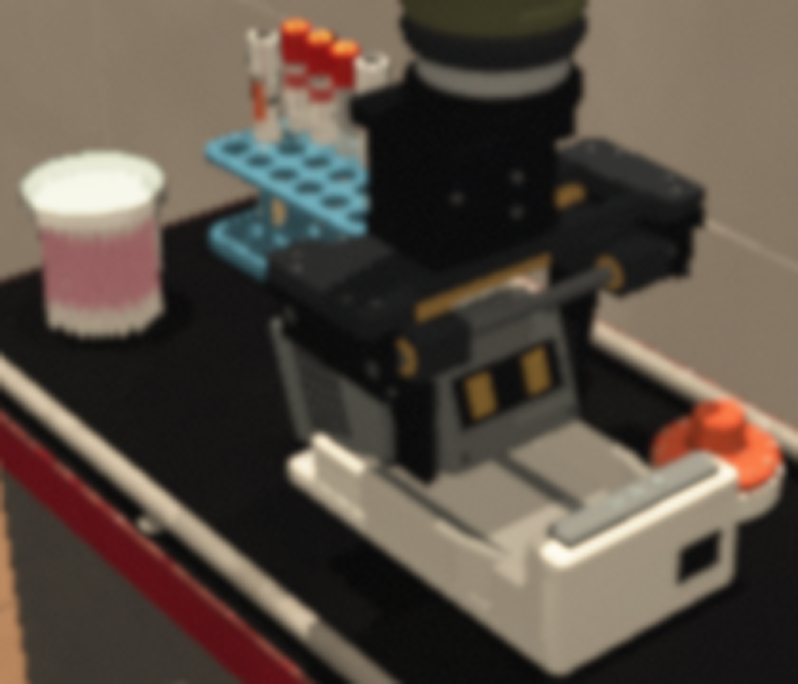

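Emit:
{"method": "carry_out", "body": {
  "plan": [
    {"fingers": -1,"dx": 0,"dy": 0,"dz": 0,"rx": 0,"ry": 0,"rz": 0},
    {"fingers": -1,"dx": 0,"dy": 0,"dz": 0,"rx": 0,"ry": 0,"rz": 0},
    {"fingers": -1,"dx": 0,"dy": 0,"dz": 0,"rx": 0,"ry": 0,"rz": 0},
    {"fingers": -1,"dx": 0,"dy": 0,"dz": -0.5,"rx": 0,"ry": 0,"rz": 0},
    {"fingers": -1,"dx": 0,"dy": 0,"dz": -1,"rx": 0,"ry": 0,"rz": 0},
    {"fingers": -1,"dx": 0,"dy": 0,"dz": -1,"rx": 0,"ry": 0,"rz": 0},
    {"fingers": -1,"dx": 0.5,"dy": 0,"dz": -1,"rx": 0,"ry": 0,"rz": 0},
    {"fingers": 1,"dx": 1,"dy": 0,"dz": -0.5,"rx": 0,"ry": 0,"rz": 0},
    {"fingers": 1,"dx": 1,"dy": 0,"dz": 0,"rx": 0,"ry": 0,"rz": 0},
    {"fingers": 1,"dx": 1,"dy": 0,"dz": 0,"rx": 0,"ry": 0,"rz": 0},
    {"fingers": 1,"dx": 0,"dy": 0,"dz": 0,"rx": 0,"ry": 0,"rz": 0}
  ]
}}

```text
time_s: 14.25
tool_pos: [0.4854, 0.0935, 0.169]
tool_rot: [179.9, -0.0, 90.3]
force: [-0.4, 0.1, -0.5]
grip_width: 0.0547
```

```bash
python3 - <<'E'
from h import *
a=cam("scene")
crop(a,190,170,400,350,3.8,"sc8.png")
o=sensors.get_obs();w=cam("wrist");cv2.imwrite("pics/w8.png",w["color"][:,:,::-1])
print(o["tool_pos"],o["tool_rot"])
E
```

```text
[0.48551684 0.09146272 0.16860599] [1.79928606e+02 2.41216168e-02 9.01257171e+01]
```

View pics/sc8.png

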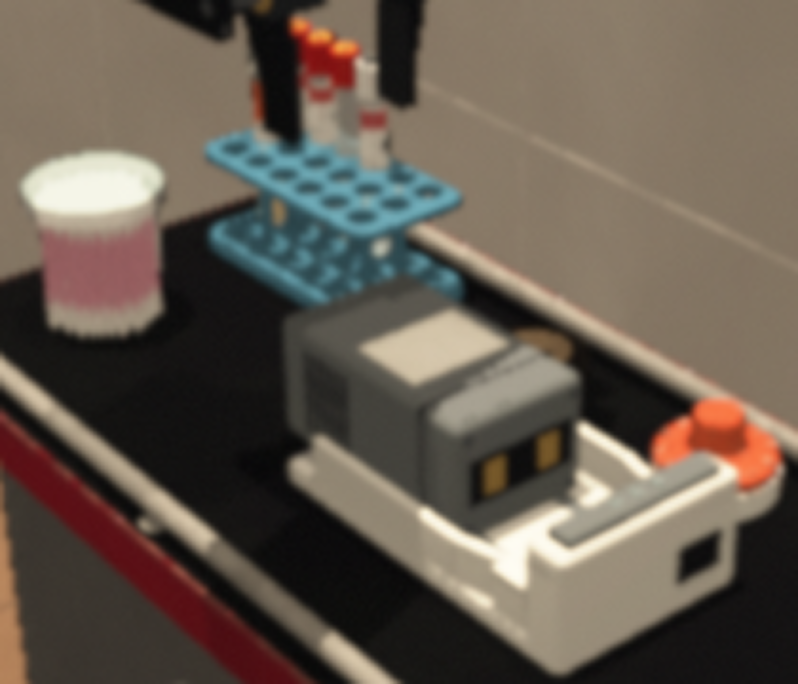

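View pics/w8.png

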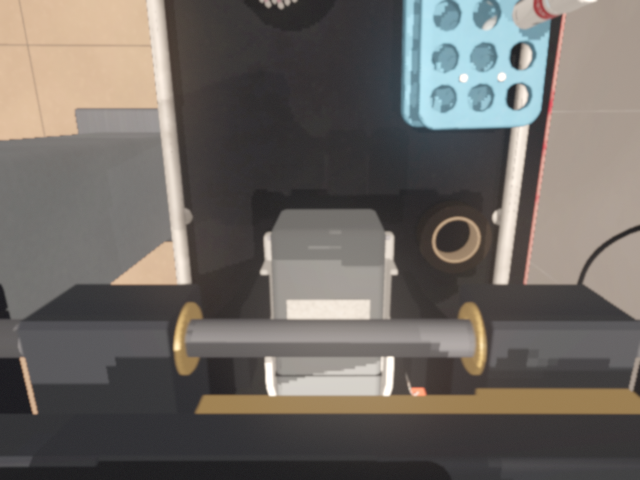

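The pack lies flat on the deck with the label up. Its tail top edge is at row 240 in the wrist view. Next I'll compute the tail position.

```bash
python3 - <<'E'
from h import *
o=sensors.get_obs();w=cam("wrist");E=wristE(w,o)
crop(w,240,180,420,300,4,"w8c.png")
for uv,z in [((272,240),.078),((384,240),.078),((282,211),.016),((378,211),.016)]: print(onz(w,uv,z,E).round(4))
print(o["time_s"],o["grip_width"])
E
```

```text
[0.4482 0.0874 0.078 ]
[0.5208 0.0874 0.078 ]
[0.4479 0.0921 0.016 ]
[0.5237 0.0921 0.016 ]
14.35 0.04673052437224494
```

View pics/w8c.png

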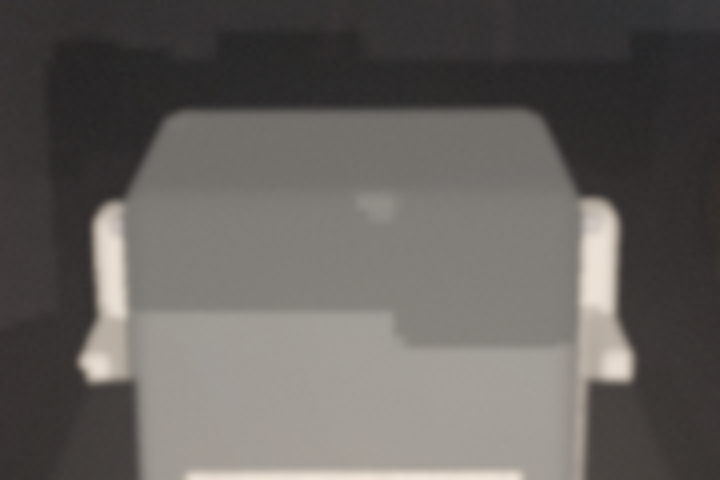

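Emit:
{"method": "carry_out", "body": {
  "plan": [
    {"fingers": 1,"dx": 0.65,"dy": 0,"dz": 0,"rx": 0,"ry": 0,"rz": 0},
    {"fingers": 1,"dx": 0.65,"dy": 0,"dz": 0,"rx": 0,"ry": 0,"rz": 0},
    {"fingers": 1,"dx": 0,"dy": 0,"dz": 0.8,"rx": 0,"ry": 0,"rz": 0},
    {"fingers": 1,"dx": 0,"dy": 0,"dz": 1,"rx": 0,"ry": 0,"rz": 0},
    {"fingers": 1,"dx": 0,"dy": 0,"dz": 1,"rx": 0,"ry": 0,"rz": 0},
    {"fingers": 1,"dx": 0,"dy": 0,"dz": 0.8,"rx": 0,"ry": 0,"rz": 0},
    {"fingers": 1,"dx": 0,"dy": 0,"dz": 0.5,"rx": 0,"ry": 0,"rz": 0},
    {"fingers": 1,"dx": 0,"dy": 0,"dz": 0,"rx": 0,"ry": 0,"rz": 0}
  ]
}}

```text
time_s: 15.4
tool_pos: [0.4849, 0.1286, 0.0439]
tool_rot: [-179.9, 0.0, 89.9]
force: [-0.3, 0.1, -0.7]
grip_width: 0.0006
```

Emit:
{"method": "carry_out", "body": {
  "plan": [
    {"fingers": 1,"dx": -0.3,"dy": 0,"dz": 0,"rx": 0,"ry": 0,"rz": 0},
    {"fingers": 1,"dx": -0.3,"dy": 0,"dz": 0,"rx": 0,"ry": 0,"rz": 0},
    {"fingers": 1,"dx": -0.3,"dy": 0,"dz": 0,"rx": 0,"ry": 0,"rz": 0},
    {"fingers": 1,"dx": -0.3,"dy": 0,"dz": 0,"rx": 0,"ry": 0,"rz": 0},
    {"fingers": 1,"dx": 0,"dy": 0,"dz": 0,"rx": 0,"ry": 0,"rz": 0}
  ]
}}

```text
time_s: 16.02
tool_pos: [0.4859, 0.0926, 0.045]
tool_rot: [179.9, 0.0, 89.9]
force: [1.1, 0.8, 1.5]
grip_width: 0.0008
```

Emit:
{"method": "carry_out", "body": {
  "plan": [
    {"fingers": 1,"dx": -0.25,"dy": 0,"dz": 0,"rx": 0,"ry": 0,"rz": 0},
    {"fingers": 1,"dx": -0.25,"dy": 0,"dz": 0,"rx": 0,"ry": 0,"rz": 0},
    {"fingers": 1,"dx": -0.25,"dy": 0,"dz": 0,"rx": 0,"ry": 0,"rz": 0},
    {"fingers": 1,"dx": -0.25,"dy": 0,"dz": 0,"rx": 0,"ry": 0,"rz": 0},
    {"fingers": 1,"dx": 0,"dy": 0,"dz": 0,"rx": 0,"ry": 0,"rz": 0}
  ]
}}

```text
time_s: 16.65
tool_pos: [0.4855, 0.0627, 0.0447]
tool_rot: [180.0, 0.0, 89.9]
force: [0.9, 1.7, 1.5]
grip_width: 0.0002
```

```bash
python3 - <<'E'
from h import *
a=cam("scene")
crop(a,190,170,400,350,3.8,"sc9.png")
E
```

```text
(no output)
```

View pics/sc9.png

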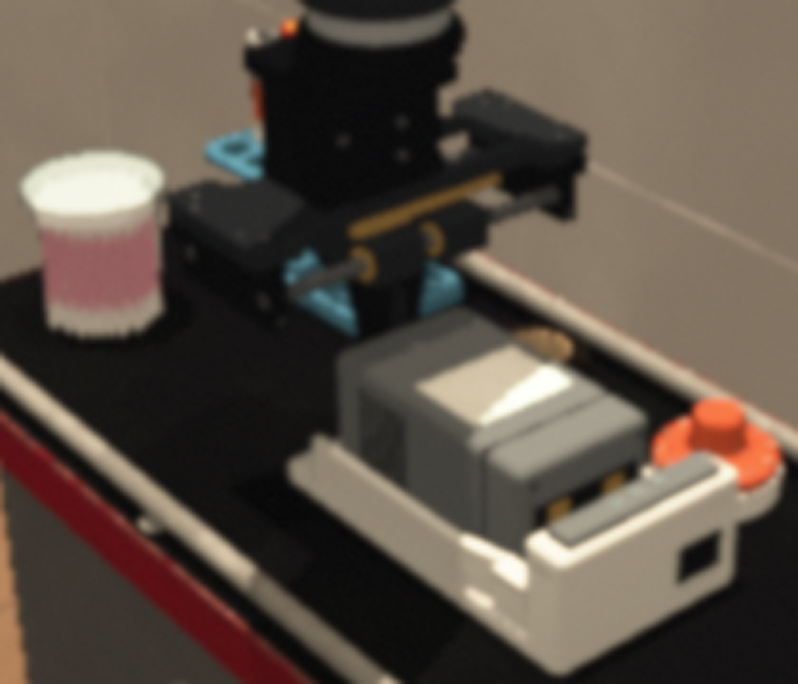

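Emit:
{"method": "carry_out", "body": {
  "plan": [
    {"fingers": 1,"dx": -0.2,"dy": 0,"dz": 0,"rx": 0,"ry": 0,"rz": 0},
    {"fingers": 1,"dx": -0.2,"dy": 0,"dz": 0,"rx": 0,"ry": 0,"rz": 0},
    {"fingers": 1,"dx": 0,"dy": 0,"dz": 0,"rx": 0,"ry": 0,"rz": 0}
  ]
}}

```text
time_s: 17.08
tool_pos: [0.4852, 0.0507, 0.0445]
tool_rot: [-180.0, 0.0, 89.9]
force: [-0.2, 2.4, 1.7]
grip_width: 0.0003
```

Emit:
{"method": "carry_out", "body": {
  "plan": [
    {"fingers": 1,"dx": -0.1,"dy": 0,"dz": 0,"rx": 0,"ry": 0,"rz": 0},
    {"fingers": 1,"dx": 0,"dy": 0,"dz": 0,"rx": 0,"ry": 0,"rz": 0}
  ]
}}

```text
time_s: 17.32
tool_pos: [0.4851, 0.0488, 0.0445]
tool_rot: [-180.0, -0.0, 90.0]
force: [-0.6, 4.2, 0.9]
grip_width: 0.0006
```

Emit:
{"method": "carry_out", "body": {
  "plan": [
    {"fingers": 1,"dx": -0.1,"dy": 0,"dz": 0,"rx": 0,"ry": 0,"rz": 0},
    {"fingers": 1,"dx": 0,"dy": 0,"dz": 0,"rx": 0,"ry": 0,"rz": 0}
  ]
}}

```text
time_s: 17.58
tool_pos: [0.4851, 0.047, 0.0445]
tool_rot: [-180.0, -0.1, 90.0]
force: [-0.0, 6.9, 0.9]
grip_width: 0.0003
```

Emit:
{"method": "carry_out", "body": {
  "plan": [
    {"fingers": 1,"dx": -0.1,"dy": 0,"dz": 0,"rx": 0,"ry": 0,"rz": 0},
    {"fingers": 1,"dx": 0,"dy": 0,"dz": 0,"rx": 0,"ry": 0,"rz": 0}
  ]
}}

```text
time_s: 17.82
tool_pos: [0.4849, 0.0468, 0.0446]
tool_rot: [-180.0, -0.3, 90.1]
force: [-1.8, 12.3, 0.2]
grip_width: 0.0007
```

Emit:
{"method": "carry_out", "body": {
  "plan": [
    {"fingers": 1,"dx": -0.1,"dy": 0,"dz": 0,"rx": 0,"ry": 0,"rz": 0},
    {"fingers": 1,"dx": 0,"dy": 0,"dz": 0,"rx": 0,"ry": 0,"rz": 0}
  ]
}}

```text
time_s: 18.08
tool_pos: [0.485, 0.0465, 0.0448]
tool_rot: [180.0, -0.5, 90.2]
force: [-1.1, 18.1, 0.4]
grip_width: 0.0008
```

Emit:
{"method": "carry_out", "body": {
  "plan": [
    {"fingers": 1,"dx": -0.1,"dy": 0,"dz": 0,"rx": 0,"ry": 0,"rz": 0},
    {"fingers": 1,"dx": 0,"dy": 0,"dz": 0,"rx": 0,"ry": 0,"rz": 0}
  ]
}}

```text
time_s: 18.32
tool_pos: [0.485, 0.0464, 0.045]
tool_rot: [180.0, -0.7, 90.3]
force: [-2.6, 24.3, 1.6]
grip_width: 0.0006
```

It came to a hard stop at TCP y ≈ 0.0465, where home was predicted. I'll back off, lift and inspect.

Emit:
{"method": "carry_out", "body": {
  "plan": [
    {"fingers": 1,"dx": 0.5,"dy": 0,"dz": 0,"rx": 0,"ry": 0,"rz": 0},
    {"fingers": 1,"dx": 1,"dy": 0,"dz": -0.3,"rx": 0,"ry": 0,"rz": 0},
    {"fingers": 1,"dx": 0,"dy": 0,"dz": -1,"rx": 0,"ry": 0,"rz": 0},
    {"fingers": 1,"dx": 0,"dy": 0,"dz": -1,"rx": 0,"ry": 0,"rz": 0},
    {"fingers": 1,"dx": 0,"dy": 0,"dz": -1,"rx": 0,"ry": 0,"rz": 0},
    {"fingers": 1,"dx": 0,"dy": 0,"dz": -1,"rx": 0,"ry": 0,"rz": 0},
    {"fingers": 1,"dx": 0,"dy": 0,"dz": -1,"rx": 0,"ry": 0,"rz": 0},
    {"fingers": 1,"dx": 0,"dy": 0,"dz": 0,"rx": 0,"ry": 0,"rz": 0},
    {"fingers": 1,"dx": 0,"dy": 0,"dz": 0,"rx": 0,"ry": 0,"rz": 0}
  ]
}}

```text
time_s: 19.45
tool_pos: [0.4848, 0.0802, 0.2027]
tool_rot: [-179.9, 0.1, 89.9]
force: [0.2, 0.9, -0.1]
grip_width: 0.0006
```

```bash
python3 - <<'E'
from h import *
a=cam("scene")
crop(a,190,170,400,350,3.8,"sc10.png")
o=sensors.get_obs();w=cam("wrist");E=wristE(w,o)
print(o["tool_pos"]);crop(w,200,100,460,300,3,"w10.png")
E
```

```text
[0.48458923 0.08043137 0.2023562 ]
```

View pics/sc10.png

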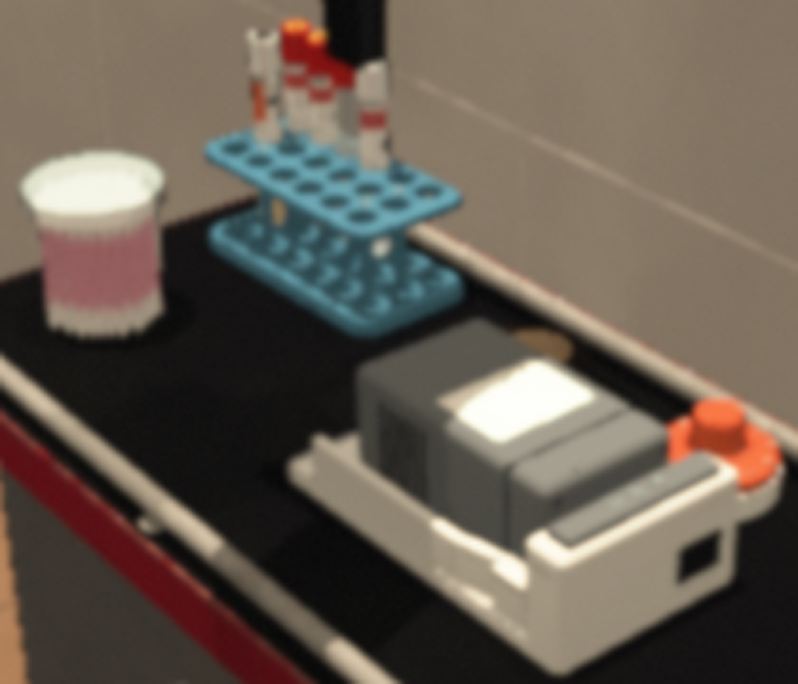

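View pics/w10.png

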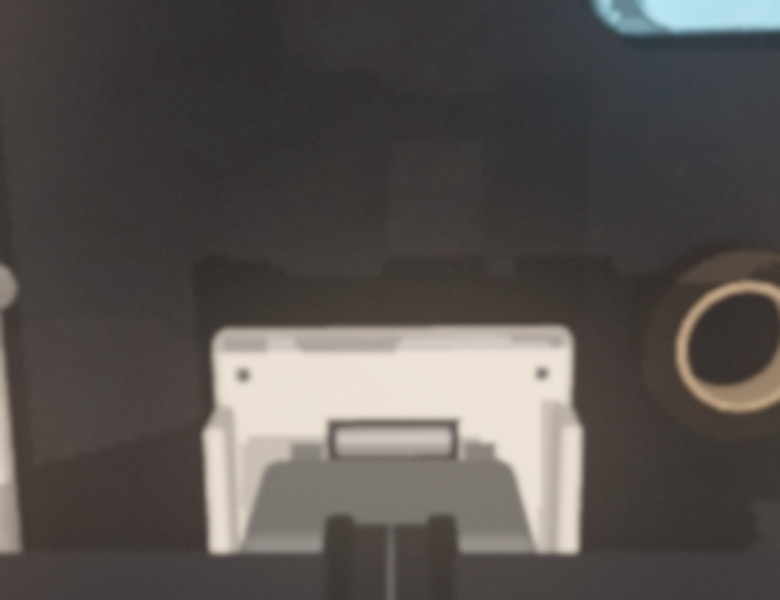

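```bash
python3 - <<'E'
from h import *
o=sensors.get_obs();w=cam("wrist");E=wristE(w,o)
C=lambda x,y:(200+x/3-.33,100+y/3-.33)
for n,p,z in [("edge",C(390,330),.014),("slot top",C(390,421),.014),("slot bot",C(390,459),.014),("tail L",C(275,462),.015),("tail R",C(508,462),.015),("deck L",C(215,330),.014),("deck R",C(572,330),.014)]: print(n,onz(w,p,z,E).round(4))
cv2.imwrite("pics/w11.png",cv2.resize(w["color"][225:270,290:370,::-1],None,fx=10,fy=10,interpolation=cv2.INTER_CUBIC))
b=cam("side");crop(b,220,170,420,350,4,"si11.png")
E
```

```text
edge [0.4838 0.0754 0.014 ]
slot top [0.4837 0.0474 0.014 ]
slot bot [0.4837 0.0354 0.014 ]
tail L [0.449  0.0348 0.015 ]
tail R [0.5193 0.0348 0.015 ]
deck L [0.4324 0.0754 0.014 ]
deck R [0.5371 0.0754 0.014 ]
```

View pics/w11.png

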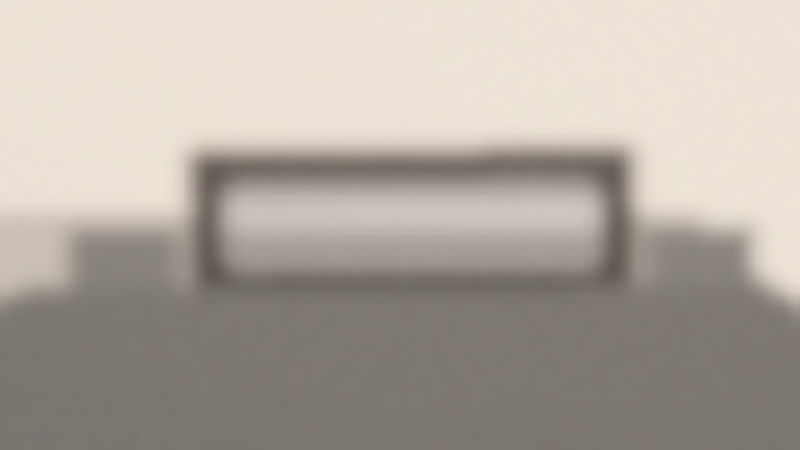

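View pics/si11.png

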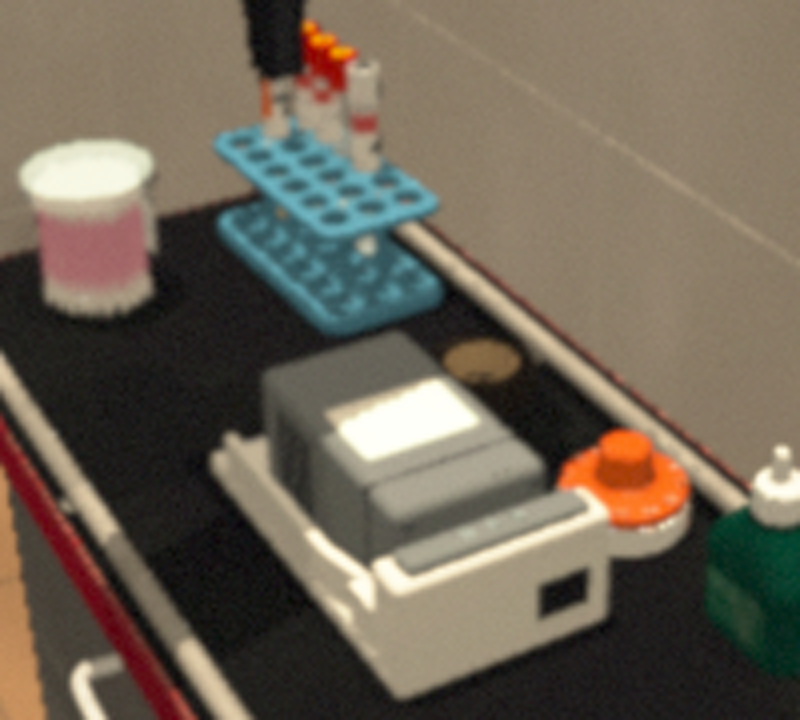

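Tail bottom is at y ≈ 0.035, about 39 mm inside the edge, square to the dock. The whole catch slot is uncovered behind the tail, and the bystanders look unmoved. The arm is clear, so I'm handing in.

```bash
python3 - <<'E'
from cell import ticket,sensors
print(sensors.get_obs()["time_s"]);print(ticket.sign_off())
E
```

```text
19.65
the job is handed in; nothing more can be done
None
```

The pack is lying label-up on the dock deck, pushed to a hard stop. I handed the job in at 19.65 s; no verdict came back.

- **Tipping:** My first slide failed. The pack tilted in the grip about 27 mm short of the dock edge instead of sliding. I straightened it, lifted it about 3–5 mm, carried it to the edge and tipped it over along an arc. A picture on the way showed it leaning about 22° with its foot at the edge. I released it at roughly 76° and it dropped flat.
- **Pushing home:** With closed fingers I pushed it in until the position stopped changing, with the force rising to 24 N.
- **Position:** In the wrist view the tail is 38 to 40 mm inside the edge; 38 mm counts as home. Both tail corners are level, and the whole catch slot is uncovered behind it.
- **Bystanders:** They look unmoved in the scene and side pictures, but I did not measure them. The specimen cup was outside those last crops.
- **Not measured:** I could not read the catch height or the contact travel directly. I inferred both from the hard stop, the tail position and the fact that the pack did not spring back.
- **Disagreement:** My readings of the dock edge differ by up to about 5 mm between views (y from 0.069 to 0.075 m).

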